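# Lock the chisel chest in the nest-box workshop

### The job

Lock the chisel chest for the end of class: first swing the steel hasp over the brass staple and press it down flat on the chest's top, then push the red-handled pin sideways through the staple's loop, over the hasp, until its steel end stands well out on the other side, and let go. Leave the blue-handled pin, which belongs to another chest, where it lies.

Things in the scene. Friction and masses are not known exactly. Their poses are not given: they have to be found in the camera images.
- chest: Fixed plywood tool chest, 240 x 240 mm, level top 110 mm above the bench. Origin: centre of its underside; x from the green front deck towards the dark shut lid, y left seen from the front, z up. The lid begins at x = +30 mm, where the hasp's hinge line runs along y (centred on y = 0, 3 mm above the top). The brass staple stands on the deck at x = -24 mm, y = 0.
- hasp (a joint): Hasp angle (rad): 0 = flat on the deck, pointing to the chest's -x, over the staple; 1.57 upright; more = leaning back over the lid (start; stop 2.25). Steel strap 130 mm long, 40 wide, 4 thick (flat: its top 5 mm above the deck); slot 26 to 90 mm from the hinge clears the staple, solid end from 90 to 130. Friction keeps it where left; about 1 N at its end moves it.
- staple (a point): Centre of the opening of the brass staple, 17 mm above the chest's top; axes as the chest's. Upright arch of 8 mm bar in the chest's x-z plane: pins pass along the chest's y, from either side. Opening 28 mm wide between the legs, its crown's underside 31 mm above the chest's top (the flat hasp fills the lowest 5 mm); arch 39 mm high.
- red_pin_handle (a point): Centre of the red pin's block handle, 15 mm above the bench it lies on. x points along the shank to the tip, z up. Handle 50 (x) x 26 (y) x 30 mm high; steel shank, 10 mm round, sticks out 64 mm from its front on its centre line (tip 89 mm from here). About 90 g. With the handle resting on the chest's top the shank is level with the loop; the handle stops at the flat hasp's edge.
- blue_pin_handle (a point): Centre of the handle of a bystander pin of the same shape and size, with a blue handle, lying on the bench. To be left alone.
There are look-alikes about, which are no part of the job. Of the things shaped like the part that bears red_pin_handle, the red one is meant.

How it is judged (in metres and radians):
On the way, in this order (a step that is already met when the one before it is completed fails the run):
1. the hasp is swung over the staple and lies flat on the chest (value of joint hasp below 0.1 rad), for 0.2 s.
2. the red pin goes through the staple's loop (x of staple in the frame of red_pin_handle between 0.026 and 0.076 m and y of staple in the frame of red_pin_handle between -0.017 and 0.017 m and z of staple in the frame of red_pin_handle between -0.017 and 0.017 m), for 0.2 s.
At the end, for the whole second after the job is handed in: Hasp flat over the staple (within 0.1 rad of fully down); red pin through the loop, tip at least 13 mm past the loop's centre, shank's line within 17 mm of that centre and 0.5 rad of the chest's y; pin at rest and let go; blue pin within 40 mm of its start (all of step 2 and value of joint hasp below 0.1 rad and angle between the x axis of red_pin_handle and the y axis of staple, either way round below 0.5 rad and linear speed of red_pin below 0.02 m/s and distance of blue_pin_handle from where it was at the start of the episode below 0.04 m); the robot touches nothing.
It fails at once if the blue pin is moved by more than 40 mm (distance of blue_pin_handle from where it was at the start of the episode above 0.04 m).
It also fails if it takes over 66 s, if anything falls off the work surface, if the arm or the gripper's body presses on something with over 40 N, if the wrist force passes 120 N, or if a joint passes its speed limit or range.

### The arm

A 6-joint arm with a two-finger parallel gripper is mounted at the origin on the work surface. World frame = base frame: x ahead of the robot, y to its left, z up, the work surface at z = 0. Lengths are in m, angles in degrees, forces in N, time in s.
With the tool pointing down it reaches from about 0.35 to 0.875 m from the base axis. Payload 4.2 kg.
Tool frame: the origin (TCP) lies midway between the tips of the shut fingers; the grasp point (between the pads) lies 19 mm behind it (r.grasp_offset is the distance from the TCP to the grasp point, in m); z points along the fingers, y is the direction in which the jaws open and shut (so a half turn about z gives the same grasp; the last joint's range is limited). The gripper opens to 87 mm and grips with 3 to 60 N. Pads are 19 mm wide; open, the fingers measure 117 mm over their backs; the gripper's body (75 mm by 190 mm) begins 51 mm behind the grasp point.
Start: joints at [90.791, 22.042, 0.453, 0, -68.411, -14.817], TCP at [0.151, 0.606, 0.223] pointing down, gripper open.
Joint ranges: [-179.83, 179.83], [-69.29, 118.12], [-61.27, 80.66], [-181.25, 117.63], [-171.15, -9.14], [-177.46, 177.46]. Speed limits (degrees/s): [159.86, 159.86, 180, 180, 180, 180].

### API

Orientations are given as a 3x3 rotation matrix whose columns are the frame's x, y, z axes.
In Python, from station import r gives the robot as it stands.
- The arm moves only by the shell command python3 -m crank 'ROWS'. ROWS is JSON, a list of rows, each a list of 3 entries, a list of its own where there are three numbers: the closure, from -1 (fully open) to 1 (shut), so that 0 is half open, then the shift along the tool's x, y, z as a fraction of full scale, then the turn, a rotation vector about the tool's x, y, z as a fraction of full scale. In form: [[fingers, [dx, dy, dz], [wx, wy, wz]], ...]. A call has 1 to 8 rows; each row shifts and turns the commanded pose from where the row before left it, along the tool's axes as they then stand; what a row does not reach is not made up. Full scale, the value 1, is 100 mm for a shift and 45 degrees for a turn. A row lasts 1/10 s, in which the tool goes at most 50 mm and 8.59 degrees, less where a joint would pass 70% of its speed; a pose out of reach is approached as far as the arm can. A call with a number of a shift or a turn outside -1 to 1 is refused whole. A call with a gripper value outside its range is refused whole. The fingers move at their own pace and stop on an object; the grip force is fixed at half the most. Time passes only in rows, so rows that do not move let the fingers close. It gives the time, the measured TCP pose, the force and the opening at its end, in the units of the state.
- r.sense(): the state, without advancing time (a new reading comes with each control period).
- r.capture(name): name is "side" or "top" or "wrist"; returns a dict with "img" (384x512x3 uint8, blue, green, red), "fx", "fy", "cx", "cy" (pixels), "dist" ([k1, k2, p1, p2, k3] as OpenCV has them; the pictures are not rectified), "R" (3x3) and "t" (3): a world point X has camera coordinates R X + t. Camera axes: x right, y down, z forward; pixel columns grow to the right and rows downward; lengths in m; the calibration is good to about 2 mm. A picture is of the moment at which its call begins. There is no depth.
- r.finish_job(): hands the job in, once; it reports no verdict.
The state is a dict: "time_s": time; "joints": joint angles; "joint_velocities": joint speeds; "effort": joint torques, N m; "tcp_pos": TCP position; "ee_rot": TCP orientation; "wrist_force": force on the tool from outside, world axes, zero at the start; "moment": the same for the moment, N m; "gripper_width": opening from 0.0 (shut) to 1.0 (fully open).
Only numpy, scipy, OpenCV 4.12 (cv2) and the standard library are available. Lean on these libraries where they do the work, as an engineer would, in place of code of your own. Each camera call takes 0.05 s, during which the arm holds its last target.

## Working session

There is one attempt and no reset: what is moved stays moved. The work goes in short steps, Python scripts to look and compute and a shell command to move; the robot and the scene stay as the last step left them, time stands still between calls to the robot, and variables do not carry over. Pictures are saved under pics/ and viewed, and the job is handed in when it is done.

```bash
ls; mkdir -p pics; python3 - <<'E'
from station import r
import cv2
s=r.sense(); print({k:(v if not hasattr(v,'tolist') else v.tolist()) for k,v in s.items()}); print(r.grasp_offset)
for n in ["side","top","wrist"]:
    c=r.capture(n); cv2.imwrite(f"pics/{n}0.png",c["img"]); print(n,c["fx"],c["fy"],c["cx"],c["cy"],c["dist"],c["R"],c["t"])
E
```

```text
pics
{'time_s': 0.0, 'joints': [90.79004744805796, 22.090682588012715, 0.3820689101201163, -0.030838357064301315, -68.41359318807392, -14.815717925594285], 'joint_velocities': [0.06745472101128902, 0.03833495285788672, -0.0820367654172573, -0.011074620681354216, 0.013924127251621003, -0.029177159341799454], 'effort': [-0.0006311093966360204, -39.06611680984497, 18.740068674087524, 4.219731688499451, 0.010967125708702952, -0.00019955592506448738], 'tcp_pos': [0.15130809205421394, 0.6057870824700722, 0.22147130546954075], 'ee_rot': [[0.9701391149018668, -0.24254870824847463, -0.00047102486001228085], [-0.24254915768730767, -0.970136757572375, -0.0021395588649179087], [6.198870847911579e-05, 0.0021899164265376607, -0.9999976002088429]], 'wrist_force': [0.3636612669355041, -0.536806280990971, 0.46367203191711776], 'moment': [0.012085450249583235, -0.013708616108097824, 0.03466231397848803], 'gripper_width': 0.9970971896406943}
0.0187
side 389.25441975847525 389.25441975847525 248.58160154366485 188.89124425325554 [-0.04423603  0.          0.          0.          0.        ] [[ 0.99246135 -0.1213029  -0.0174952 ]
 [-0.09720164 -0.6921201  -0.71520739]
 [ 0.07464795  0.71151625 -0.69869329]] [-0.51341675  0.22973361  0.87291451]
top 356.76110114920954 356.76110114920954 255.1799475807378 190.68091457267724 [-0.04590782  0.          0.          0.          0.        ] [[-0.00775206 -0.99996601 -0.00280887]
 [-0.99704184  0.00794413 -0.07644902]
 [ 0.07646873  0.00220792 -0.99706954]] [0.12035383 0.53019824 0.94022478]
wrist 269.89540781890986 269.89540781890986 258.0624296248641 193.36746969622047 [-0.03767454  0.          0.          0.          0.        ] [[-0.24180677 -0.97032186  0.0022285 ]
 [-0.9282732   0.2319957   0.29066623]
 [-0.2825568   0.0682164  -0.95682191]] [ 0.62455057 -0.03645139  0.39290053]
```

View pics/side0.png

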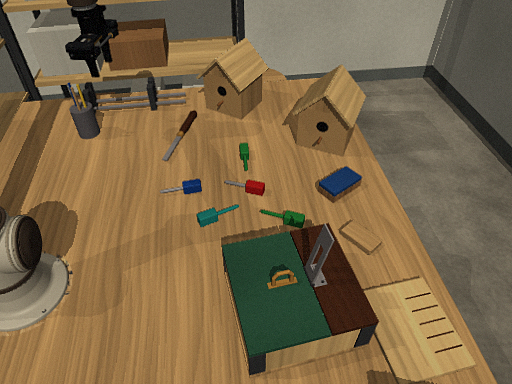

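View pics/top0.png

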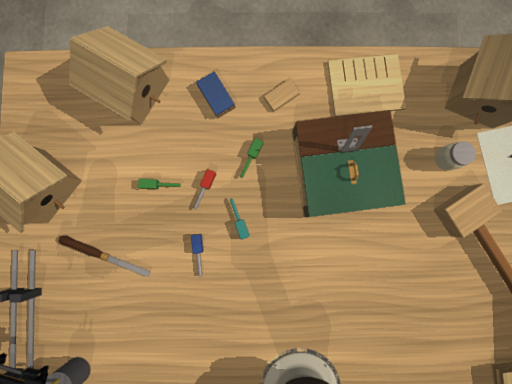

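View pics/wrist0.png

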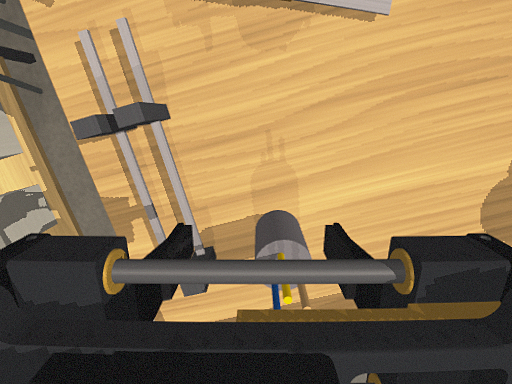

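```bash
cat > h.py <<'E'
from station import r
import cv2, numpy as np
def und(c,uv):
    K=np.array([[c["fx"],0,c["cx"]],[0,c["fy"],c["cy"]],[0,0,1]])
    return cv2.undistortPoints(np.array(uv,float).reshape(-1,1,2),K,np.array(c["dist"])).reshape(-1,2)
def ray(c,uv):
    p=und(c,uv); R=np.array(c["R"]);t=np.array(c["t"])
    return -R.T@t, (R.T@np.c_[p,np.ones(len(p))].T).T
def plane(c,uv,z):
    o,d=ray(c,uv); return o+d*((z-o[2])/d[:,2:3])
def tri(c1,u1,c2,u2):
    o1,d1=ray(c1,u1);o2,d2=ray(c2,u2);out=[]
    for a,b in zip(d1,d2):
        s=np.linalg.lstsq(np.c_[a,-b],o2-o1,rcond=None)[0]
        p,q=o1+s[0]*a,o2+s[1]*b; out.append(np.r_[(p+q)/2,np.linalg.norm(p-q)])
    return np.array(out)
def proj(c,X):
    K=np.array([[c["fx"],0,c["cx"]],[0,c["fy"],c["cy"]],[0,0,1]])
    return cv2.projectPoints(np.array(X,float).reshape(-1,1,3),cv2.Rodrigues(np.array(c["R"]))[0],np.array(c["t"],float),K,np.array(c["dist"]))[0].reshape(-1,2)
def mask(img,name):
    h=cv2.cvtColor(img,cv2.COLOR_BGR2HSV)
    H,S,V=h[...,0].astype(int),h[...,1],h[...,2]
    if name=="red": return (((H<6)|(H>172))&(S>150)&(V>90)).astype(np.uint8)
    if name=="blue": return ((H>108)&(H<128)&(S>150)&(V>60)).astype(np.uint8)
    if name=="deck": return ((H>60)&(H<90)&(S>110)&(V>25)).astype(np.uint8)
def blobs(m,mn=25):
    n,l,st,ce=cv2.connectedComponentsWithStats(m)
    return [(i,st[i].tolist(),ce[i].round(1).tolist()) for i in range(1,n) if st[i][4]>=mn],l
E
python3 - <<'E'
from h import *
for n in ["side","top"]:
    c=r.capture(n)
    for k in ["red","blue","deck"]:
        b,l=blobs(mask(c["img"],k)); print(n,k,b)
    x0,y0,w=( (210,210,180) if n=="side" else (285,100,130))
    cv2.imwrite(f"pics/{n}_chest.png",cv2.resize(c["img"][y0:y0+int(w*.85),x0:x0+w],None,fx=700/w/1.0,fy=700/w,interpolation=cv2.INTER_CUBIC)[:600])
    x0,y0,w=( (150,160,130) if n=="side" else (160,150,100))
    cv2.imwrite(f"pics/{n}_pin.png",cv2.resize(c["img"][y0:y0+int(w*.7),x0:x0+w],None,fx=700/w,fy=700/w,interpolation=cv2.INTER_CUBIC))
E
```

```text
side red [(1, [246, 180, 19, 16, 219], [254.5, 187.1])]
side blue [(28, [183, 179, 18, 15, 166], [191.5, 186.2])]
side deck [(1, [240, 144, 9, 26, 150], [244.2, 153.5]), (2, [197, 205, 42, 22, 336], [211.5, 215.2]), (3, [261, 210, 44, 18, 321], [289.2, 217.7]), (4, [222, 232, 110, 125, 7016], [272.9, 295.1]), (5, [276, 275, 13, 5, 38], [282.4, 277.0])]
top red [(1, [200, 170, 15, 19, 166], [207.5, 178.7])]
top blue [(4, [193, 245, 9, 8, 39], [196.9, 249.2])]
top deck [(4, [231, 199, 18, 40, 195], [240.1, 224.7])]
```

View pics/side_chest.png

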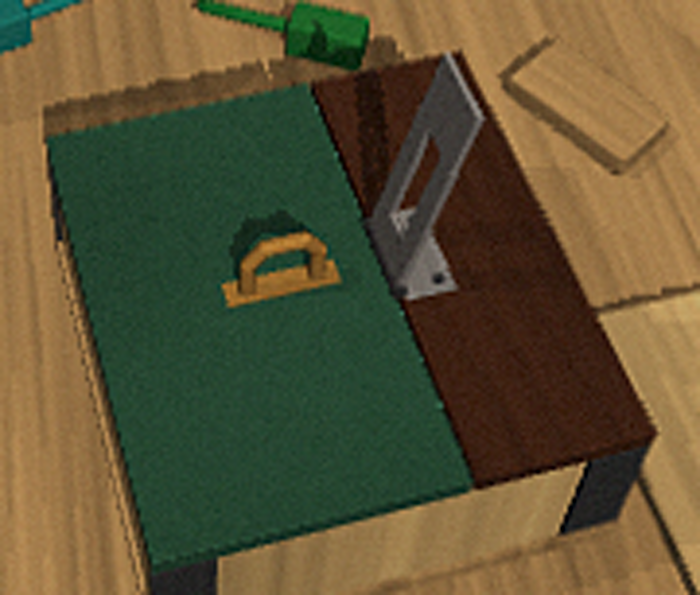

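View pics/top_chest.png

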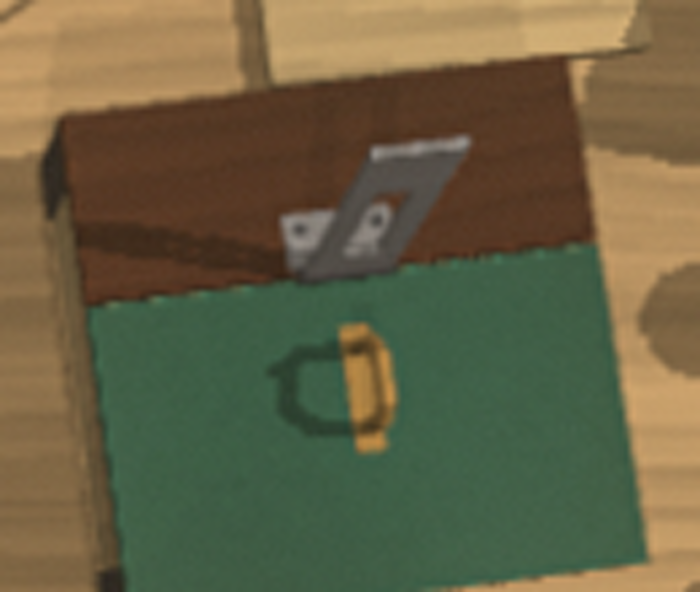

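View pics/side_pin.png

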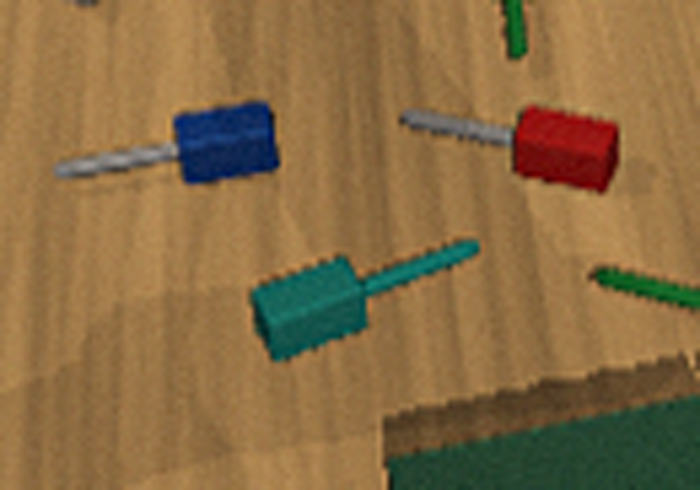

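View pics/top_pin.png

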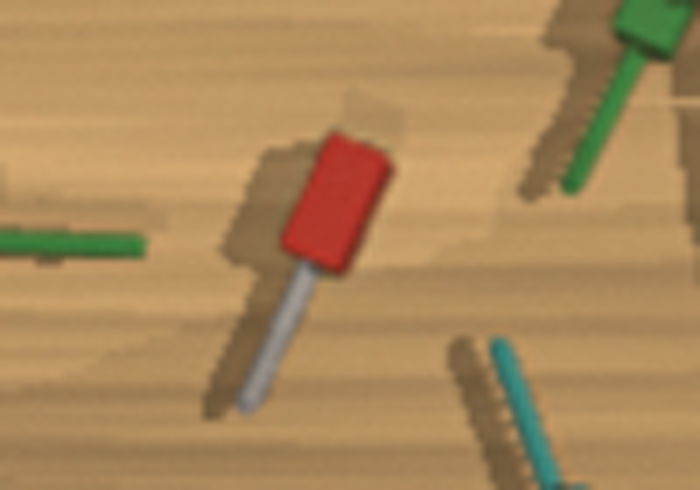

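```bash
python3 - <<'E'
from h import *
np.set_printoptions(precision=4,suppress=True)
S=r.capture("side");T=r.capture("top")
s=lambda p:np.array(p)/3.889+210
t=lambda p:np.array(p)/5.385+[285,100]
sp={'FL':(50,137),'DL':(313,85),'FR':(150,565),'DR':(470,488),'BR':(655,435),'BL':(460,53)}
tp={'BL':(62,118),'BR':(567,57),'DL':(90,303),'DR':(597,243),'FR':(648,560)}
loc={'FL':(-120,120),'DL':(30,120),'FR':(-120,-120),'DR':(30,-120),'BR':(120,-120),'BL':(120,120)}
for n,c,f,P in(("side",S,s,sp),("top",T,t,tp)):
    ks=list(P);W=plane(c,[f(P[k]) for k in ks],.11)[:,:2];L=np.array([loc[k] for k in ks])/1000
    Lc=L-L.mean(0);Wc=W-W.mean(0);H=Lc.T@Wc;a=np.arctan2(H[0,1]-H[1,0],H[0,0]+H[1,1])
    R=np.array([[np.cos(a),-np.sin(a)],[np.sin(a),np.cos(a)]]);o=W.mean(0)-R@L.mean(0)
    print(n,"centre",o,"yaw",np.degrees(a),"res mm",((W-(L@R.T+o))*1000).round(1).tolist(),"staple",o+R@[-.024,0])
for k in tp: print(k,tri(S,[s(sp[k])],T,[t(tp[k])]))
# pin
q=lambda p:np.array(p)/7+[160,150]
print("tip top",plane(T,[q((247,402))],.015)); 
C=plane(T,[q(p) for p in[(335,133),(392,165),(345,272),(283,243)]],.03);print(C,C.mean(0),np.linalg.norm(np.diff(C,axis=0),axis=1))
a=(C[2]+C[3]-C[0]-C[1])/2;print("yaw",np.degrees(np.arctan2(a[1],a[0])))
g=lambda p:np.array(p)/(700/130)+[150,160]
print("side tip",plane(S,[g((405,118))],.015))
C=plane(S,[g(p) for p in[(513,145),(530,105),(620,123),(607,160)]],.03);print(C,C.mean(0),np.linalg.norm(np.diff(C,axis=0),axis=1))
a=(C[0]+C[1]-C[2]-C[3])/2;print("yaw",np.degrees(np.arctan2(a[1],a[0])))
# staple crown & hasp end
print("crown",tri(S,[s((283,240))],T,[t((388,378))]))
print("hasp end", tri(S,[s((447,56)),s((482,118))],T,[t((373,152)),t((469,142))]))
E
```

```text
side centre [ 0.593  -0.1231] yaw 6.423568491642221 res mm [[2.2, -0.6], [0.9, -1.1], [0.8, 0.3], [-1.9, -0.9], [-0.3, 1.9], [-1.6, 0.3]] staple [ 0.5692 -0.1258]
top centre [ 0.5913 -0.1198] yaw 6.76641505682301 res mm [[-1.6, -1.4], [-1.8, 0.9], [1.4, -2.1], [-0.3, 1.3], [2.4, 1.3]] staple [ 0.5674 -0.1227]
BL [[0.6967 0.0116 0.1076 0.0027]]
BR [[ 0.7252 -0.2256  0.1066  0.0028]]
DL [[0.6098 0.0004 0.1074 0.0021]]
DR [[ 0.6363 -0.2369  0.103   0.0001]]
FR [[ 0.4885 -0.2537  0.1057  0.0006]]
tip top [[0.4874 0.2785 0.015 ]]
[[0.5897 0.2426 0.03  ]
 [0.5772 0.2207 0.03  ]
 [0.5363 0.2387 0.03  ]
 [0.5476 0.2624 0.03  ]] [0.5627 0.2411 0.03  ] [0.0252 0.0447 0.0263]
yaw 155.60008441419598
side tip [[0.4851 0.2767 0.015 ]]
[[0.5373 0.2332 0.03  ]
 [0.5494 0.2614 0.03  ]
 [0.5932 0.2416 0.03  ]
 [0.5827 0.2159 0.03  ]] [0.5656 0.238  0.03  ] [0.0307 0.0481 0.0278]
yaw 157.4301115298306
crown [[ 0.5683 -0.1241  0.1481  0.0012]]
hasp end [[ 0.6457 -0.0953  0.2378  0.0004]
 [ 0.6502 -0.1333  0.2393  0.0023]]
```

```bash
cat >> h.py <<'E'
np.set_printoptions(precision=4,suppress=True)
CH=np.array([.592,-.1218,0.]);YAW=np.radians(6.6)
def RZ(a): return np.array([[np.cos(a),-np.sin(a),0],[np.sin(a),np.cos(a),0],[0,0,1]])
def chest(p): return CH+RZ(YAW)@np.array(p)
def tochest(p): return RZ(YAW).T@(np.array(p)-CH)
def st():
    s=r.sense(); R=np.array(s["ee_rot"]);p=np.array(s["tcp_pos"])
    print("t",round(s["time_s"],2),"tcp",p,"chest mm",(tochest(p)*1000).round(1),"yawx",np.degrees(np.arctan2(R[1,0],R[0,0])).round(2),"z",R[:,2],"F",np.array(s["wrist_force"]).round(1),"w",round(s["gripper_width"],3),"q",np.round(s["joints"],1))
    return p,R
def delta(tgt):
    p,R=st(); d=R.T@(np.array(tgt)-p); print("tool shift /100mm",(d/.1).round(3))
E
python3 -m crank '[[1,[0,0,-0.27],[0,0,-0.153]],[1,[0,0,-0.27],[0,0,-0.153]],[1,[0,0,-0.27],[0,0,-0.153]],[1,[0,0,0],[0,0,0]]]'
python3 -c "
from h import *
delta(np.r_[chest([.1,.15,0])[:2],.3])"
```

```text
time_s: 0.75
tcp_pos: [0.152, 0.6082, 0.3085]
ee_rot: [[0.993, 0.117, 0.002], [0.117, -0.993, 0.009], [0.003, -0.009, -1.0]]
wrist_force: [-0.3, 0.0, 0.5]
gripper_width: 0.721
t 0.75 tcp [0.152  0.6082 0.3085] chest mm [-353.2  775.8  308.5] yawx 6.73 z [ 0.0017  0.0091 -1.    ] F [-0.3  0.   0.5] w 0.721 q [ 90.8  19.5   8.8   0.1 -78.8   5.9]
tool shift /100mm [4.517 6.269 0.042]
```

```bash
python3 -m crank '[[1,[0.226,0.313,0],[0,0,0]],[1,[0.226,0.313,0],[0,0,0]],[1,[0.226,0.313,0],[0,0,0]],[1,[0.226,0.313,0],[0,0,0]],[1,[0.226,0.313,0],[0,0,0]],[1,[0.226,0.313,0],[0,0,0]],[1,[0.226,0.313,0],[0,0,0]],[1,[0.226,0.313,0],[0,0,0]]]'
python3 -m crank '[[1,[0.226,0.313,0],[0,0,0]],[1,[0.226,0.313,0],[0,0,0]],[1,[0.226,0.313,0],[0,0,0]],[1,[0.226,0.313,0],[0,0,0]],[1,[0.226,0.313,0],[0,0,0]],[1,[0.226,0.313,0],[0,0,0]],[1,[0.226,0.313,0],[0,0,0]],[1,[0.226,0.313,0],[0,0,0]]]'
python3 -m crank '[[1,[0.226,0.313,0],[0,0,0]],[1,[0.226,0.313,0],[0,0,0]],[1,[0.226,0.313,0],[0,0,0]],[1,[0.226,0.313,0],[0,0,0]],[1,[0,0,0],[0,0,0]]]'
python3 -c "
from h import *
delta(np.r_[chest([.1,.0,0])[:2],.215])
c=r.capture('wrist');cv2.imwrite('pics/wrist1.png',c['img'])"
```

```text
time_s: 1.55
tcp_pos: [0.3606, 0.377, 0.3031]
ee_rot: [[0.993, 0.115, -0.0], [0.115, -0.993, -0.0], [-0.0, 0.0, -1.0]]
wrist_force: [0.8, 1.0, -0.1]
gripper_width: 0.032
time_s: 2.35
tcp_pos: [0.5691, 0.1493, 0.303]
ee_rot: [[0.993, 0.115, -0.001], [0.115, -0.993, -0.0], [-0.001, 0.0, -1.0]]
wrist_force: [-0.1, -0.5, -0.1]
gripper_width: 0.004
time_s: 2.85
tcp_pos: [0.6744, 0.0333, 0.3009]
ee_rot: [[0.994, 0.11, -0.003], [0.11, -0.994, -0.001], [-0.003, 0.001, -1.0]]
wrist_force: [-0.5, 0.2, -1.0]
gripper_width: 0.005
t 2.85 tcp [0.6744 0.0333 0.3009] chest mm [ 99.7 144.6 300.9] yawx 6.3 z [-0.0028 -0.0011 -1.    ] F [-0.5  0.2 -1. ] w 0.005 q [ 16.5  25.2  16.3   0.  -81.4  79.8]
tool shift /100mm [0.013 1.445 0.86 ]
```

View pics/wrist1.png

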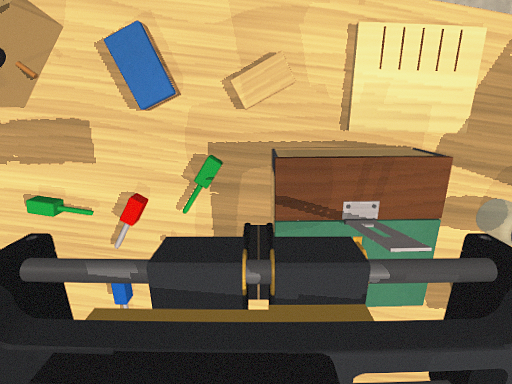

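```bash
python3 -m crank '[[1,[0,0.36,0],[0,0,0]],[1,[0,0.36,0],[0,0,0]],[1,[0,0.36,0],[0,0,0]],[1,[0,0.36,0],[0,0,0]],[1,[0,0,0.29],[0,0,0]],[1,[0,0,0.29],[0,0,0]],[1,[0,0,0.28],[0,0,0]],[1,[0,0,0],[0,0,0]]]'
python3 -c "
from h import *
st()
for n in ('side','top'): cv2.imwrite(f'pics/{n}2.png',r.capture(n)['img'])"
```

```text
time_s: 3.7
tcp_pos: [0.6862, -0.105, 0.2124]
ee_rot: [[0.993, 0.115, -0.01], [0.115, -0.993, 0.001], [-0.01, -0.002, -1.0]]
wrist_force: [-0.1, 0.4, -0.3]
gripper_width: 0.004
t 3.7 tcp [ 0.6862 -0.105   0.2124] chest mm [ 95.5   5.9 212.4] yawx 6.63 z [-0.0103  0.0012 -0.9999] F [-0.1  0.4 -0.3] w 0.004 q [  4.6  29.5  11.2  -0.1 -72.2  92.1]
```

View pics/side2.png

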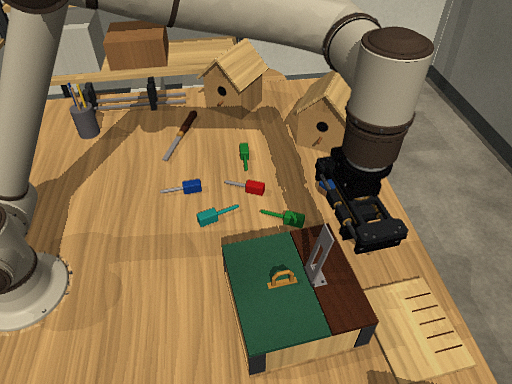

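```bash
python3 -c "
from h import *
p,R=st()
c=r.capture('side');print(proj(c,[p,p-R[:,2]*.07,chest([.03,0,.113])]), -np.array(c['R']).T@c['t'])
cv2.imwrite('pics/s3.png',cv2.resize(c['img'][150:320,260:460],None,fx=3.5,fy=3.5))"
```

```text
t 3.8 tcp [ 0.6893 -0.1057  0.2181] chest mm [ 98.5   4.8 218.1] yawx 6.69 z [-0.0002 -0.0007 -1.    ] F [0.2 0.2 0.9] w 0.004 q [  4.5  29.4  11.6   0.  -72.3  92.1]
[[348.6051 233.3887]
 [355.429  206.7528]
 [308.1379 276.3141]] [ 0.4667 -0.5244  0.7652]
```

View pics/s3.png

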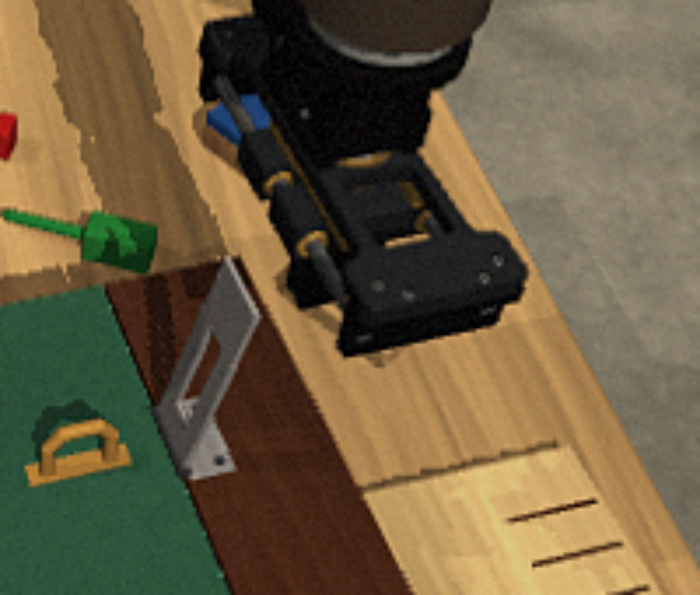

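```bash
python3 -m crank '[[1,[-0.19,0.05,-0.02],[0,0,0]],[1,[-0.185,0,-0.02],[0,0,0]],[1,[-0.195,0,-0.02],[0,0,0]],[1,[-0.195,0,0],[0,0,0]],[1,[-0.19,0,0.046],[0,0,0]],[1,[0,0,0],[0,0,0]]]'
python3 -c "
from h import *
st()
c=r.capture('side');cv2.imwrite('pics/s4.png',cv2.resize(c['img'][150:320,260:460],None,fx=3.5,fy=3.5))"
```

```text
time_s: 4.45
tcp_pos: [0.5941, -0.1222, 0.2217]
ee_rot: [[0.993, 0.115, 0.003], [0.115, -0.993, 0.0], [0.003, 0.0, -1.0]]
wrist_force: [-0.1, 0.3, 0.8]
gripper_width: 0.001
t 4.45 tcp [ 0.5941 -0.1222  0.2217] chest mm [  2.   -0.7 221.7] yawx 6.63 z [ 0.0034  0.0002 -1.    ] F [-0.1  0.3  0.8] w 0.001 q [  3.7  20.2  -2.5   0.  -67.1  93. ]
```

View pics/s4.png

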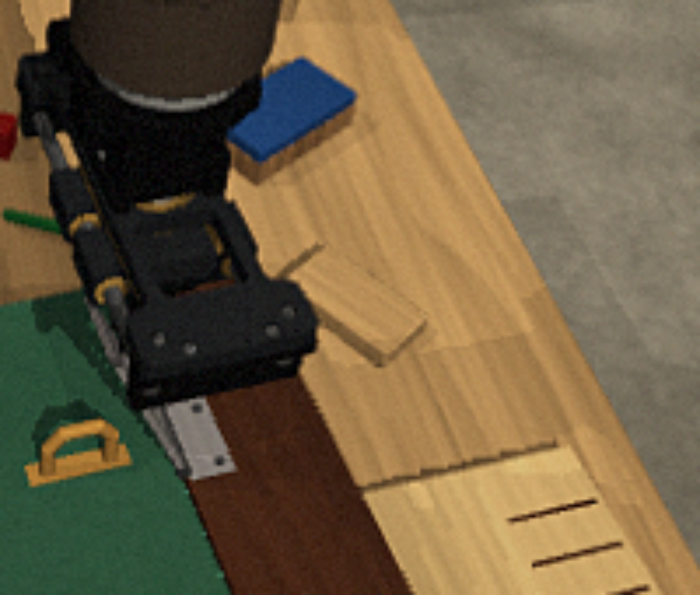

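```bash
python3 -m crank '[[1,[-0.18,0,0.09],[0,0,0]],[1,[-0.16,0,0.12],[0,0,0]],[1,[-0.14,0,0.14],[0,0,0]],[1,[-0.115,0,0.158],[0,0,0]],[1,[-0.085,0,0.177],[0,0,0]],[1,[-0.03,0,0.1],[0,0,0]],[1,[-0.02,0,0.1],[0,0,0]],[1,[0,0,0],[0,0,0]]]'
python3 -c "
from h import *
st()
c=r.capture('side');cv2.imwrite('pics/s5.png',cv2.resize(c['img'][150:320,210:410],None,fx=3.5,fy=3.5))"
```

```text
time_s: 5.3
tcp_pos: [0.5226, -0.1306, 0.1296]
ee_rot: [[0.993, 0.116, -0.001], [0.116, -0.993, 0.0], [-0.001, -0.0, -1.0]]
wrist_force: [-0.4, 0.4, -0.5]
gripper_width: 0.006
t 5.3 tcp [ 0.5226 -0.1306  0.1296] chest mm [-69.9  -0.8 129.6] yawx 6.63 z [-0.0014  0.     -1.    ] F [-0.4  0.4 -0.5] w 0.006 q [  3.2  18.8 -19.1  -0.  -52.2  93.4]
```

View pics/s5.png

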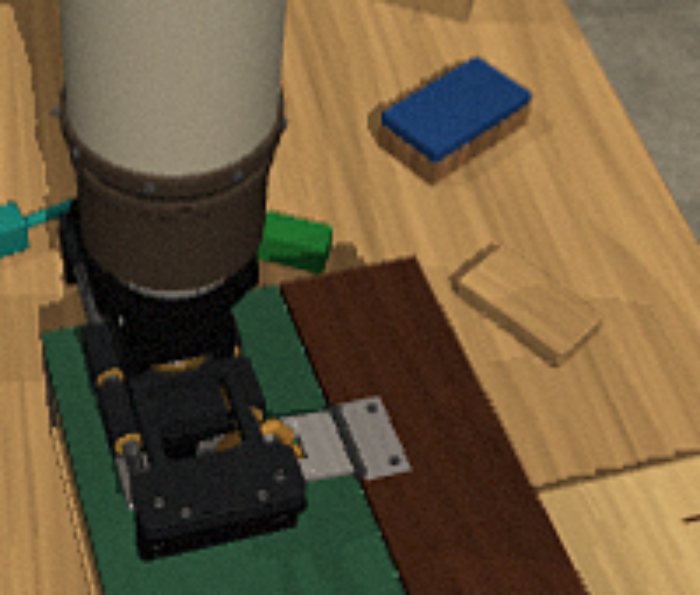

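```bash
python3 -m crank '[[1,[-0.01,0,0.06],[0,0,0]],[1,[0,0,0.05],[0,0,0]],[1,[0,0,0.03],[0,0,0]],[1,[0,0,0.02],[0,0,0]],[1,[0,0,0],[0,0,0]]]'
python3 -m crank '[[1,[0,0,0.01],[0,0,0]],[1,[0,0,0],[0,0,0]],[1,[0,0,0],[0,0,0]]]'
```

```text
time_s: 5.85
tcp_pos: [0.5216, -0.1309, 0.1153]
ee_rot: [[0.993, 0.116, -0.0], [0.116, -0.993, -0.0], [-0.0, 0.0, -1.0]]
wrist_force: [-2.2, 1.1, 4.8]
gripper_width: 0.005
time_s: 6.15
tcp_pos: [0.5216, -0.1309, 0.1152]
ee_rot: [[0.993, 0.116, 0.001], [0.116, -0.993, -0.001], [0.001, 0.001, -1.0]]
wrist_force: [-3.3, 1.6, 9.6]
gripper_width: 0.003
```

```bash
python3 -m crank '[[1,[0,0,-0.2],[0,0,0]],[1,[0,0,-0.4],[0,0,0]],[-0.2,[0,0,-0.4],[0,0,0]],[-0.2,[0,0,-0.3],[0,0,0]],[-0.2,[0,0,0],[0,0,0]]]'
python3 -c "
from h import *
T=r.capture('top');print(plane(T,[(231,199),(242,176)],.015))
delta([.564,.240,.2])
c=r.capture('side');cv2.imwrite('pics/s6.png',cv2.resize(c['img'][200:370,210:410],None,fx=3.5,fy=3.5))"
```

```text
time_s: 6.65
tcp_pos: [0.5243, -0.1312, 0.2488]
ee_rot: [[0.993, 0.116, 0.011], [0.116, -0.993, -0.001], [0.011, 0.002, -1.0]]
wrist_force: [0.8, 0.5, -0.0]
gripper_width: 0.194
[[0.5095 0.1818 0.015 ]
 [0.5718 0.1517 0.015 ]]
t 6.7 tcp [ 0.5227 -0.1308  0.2459] chest mm [-69.9  -1.  245.9] yawx 6.63 z [ 0.0057  0.0001 -1.    ] F [-0.5 -0.5 -1.2] w 0.236 q [  3.2  12.5  -9.7   0.  -67.4  93.4]
tool shift /100mm [ 0.836 -3.636  0.462]
```

View pics/s6.png

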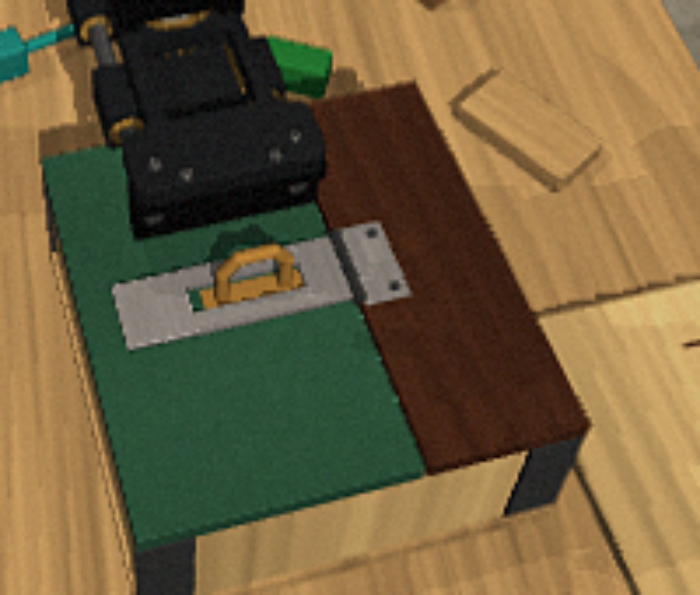

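```bash
python3 -m crank '[[-0.2,[0.09,-0.4,0],[0,0,0]],[-0.2,[0.09,-0.4,0],[0,0,0]],[-0.2,[0.09,-0.4,0],[0,0,0]],[-0.2,[0.09,-0.4,0],[0,0,0]],[-0.2,[0.09,-0.4,0],[0,0,0]],[-0.2,[0.09,-0.4,0],[0,0,0]],[-0.2,[0.09,-0.4,0],[0,0,0]],[-0.2,[0.09,-0.4,0],[0,0,0]]]'
python3 -m crank '[[-0.2,[0.11,-0.41,0],[0,0,0]],[-0.2,[0,0,0.2],[0,0,0.167]],[-0.2,[0,0,0.2],[0,0,0.167]],[-0.2,[0,0,0.2],[0,0,0.167]],[-0.2,[0,0,0.2],[0,0,0.168]],[-0.2,[0,0,0],[0,0,0]],[-0.2,[0,0,0],[0,0,0]]]'
python3 -c "
from h import *
c=r.capture('wrist');cv2.imwrite('pics/w7.png',c['img'])
b,l=blobs(mask(c['img'],'red'));print(b)
delta([.564,.240,.006])
"
```

```text
time_s: 7.55
tcp_pos: [0.5552, 0.1966, 0.2414]
ee_rot: [[0.993, 0.115, -0.003], [0.115, -0.993, -0.002], [-0.003, 0.001, -1.0]]
wrist_force: [1.0, 0.7, 0.1]
gripper_width: 0.602
time_s: 8.25
tcp_pos: [0.562, 0.2369, 0.1624]
ee_rot: [[0.918, -0.396, -0.002], [-0.396, -0.918, -0.002], [-0.001, 0.003, -1.0]]
wrist_force: [-0.6, -0.3, -0.5]
gripper_width: 0.599
[(1, [241, 160, 22, 46, 988], [251.5, 182.4])]
t 8.3 tcp [0.5626 0.2373 0.1636] chest mm [ 12.  360.1 163.6] yawx -23.33 z [ 0.0001 -0.0005 -1.    ] F [0.4 0.3 0.9] w 0.6 q [ 38.1  23.3  -6.5   0.  -60.2  28.6]
tool shift /100mm [ 0.002 -0.031  1.576]
```

View pics/w7.png

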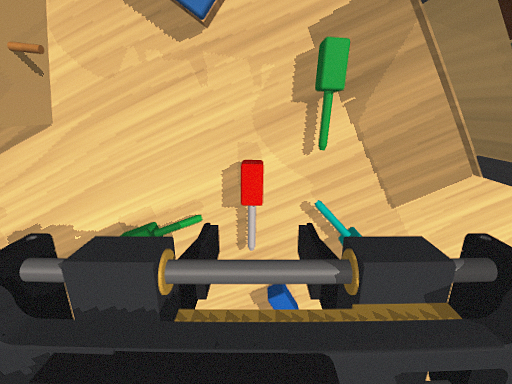

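```bash
python3 -c "
from h import *
c=r.capture('wrist');i=c['img']
cv2.imwrite('pics/w8.png',cv2.resize(i[140:260,220:290],None,fx=5,fy=5,interpolation=cv2.INTER_NEAREST))
print(plane(c,[(252,245)],.015))
m=mask(i,'red');ys,xs=np.where(m)
for y in (165,180,195,204): print(y,xs[ys==y].min(),xs[ys==y].max(),[plane(c,[(xs[ys==y].min(),y)],.03)[0,:2],plane(c,[(xs[ys==y].max()+1,y)],.03)[0,:2]], i[y,252])
print(plane(c,[(251.5,160),(251.5,206)],.03))
"
```

```text
[[0.4875 0.2784 0.015 ]]
165 242 263 [array([0.5898, 0.2455]), array([0.5801, 0.2229])] [ 10  19 230]
180 242 263 [array([0.5741, 0.2526]), array([0.5642, 0.2296])] [ 10  12 230]
195 242 262 [array([0.5578, 0.2599]), array([0.5483, 0.2376])] [ 10   6 228]
204 242 262 [array([0.5478, 0.2644]), array([0.5382, 0.2419])] [  0   4 232]
[[0.5907 0.2335 0.03  ]
 [0.5412 0.2552 0.03  ]]
```

View pics/w8.png

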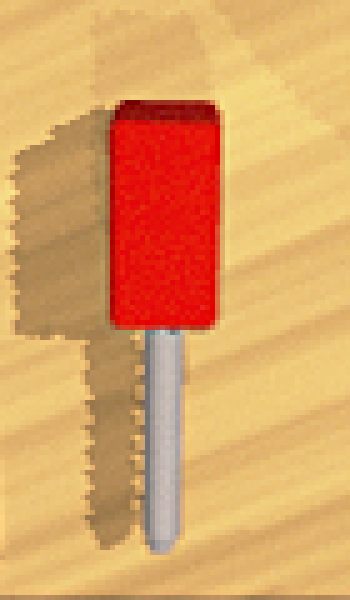

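```bash
python3 -m crank '[[-0.2,[0,-0.053,0.3],[0,0,0.037]],[-0.2,[0,0,0.35],[0,0,0]],[-0.2,[0,0,0.35],[0,0,0]],[-0.2,[0,0,0.3],[0,0,0]],[-0.2,[0,0,0.2],[0,0,0]],[-0.2,[0,0,0.06],[0,0,0]],[-0.2,[0,0,0],[0,0,0]],[-0.2,[0,0,0],[0,0,0]]]'
python3 -c "
from h import *
delta([.565,.242,.006])
c=r.capture('wrist');cv2.imwrite('pics/w9.png',c['img'])
"
```

```text
time_s: 9.15
tcp_pos: [0.5656, 0.2429, 0.0092]
ee_rot: [[0.906, -0.424, 0.003], [-0.424, -0.906, 0.002], [0.002, -0.003, -1.0]]
wrist_force: [0.0, 0.1, 1.3]
gripper_width: 0.6
t 9.15 tcp [0.5656 0.2429 0.0092] chest mm [ 15.7 365.4   9.2] yawx -25.09 z [ 0.0027  0.0017 -1.    ] F [0.  0.1 1.3] w 0.6 q [ 38.3  33.7 -14.7   0.  -41.5  26.6]
tool shift /100mm [-0.001  0.011  0.031]
```

View pics/w9.png

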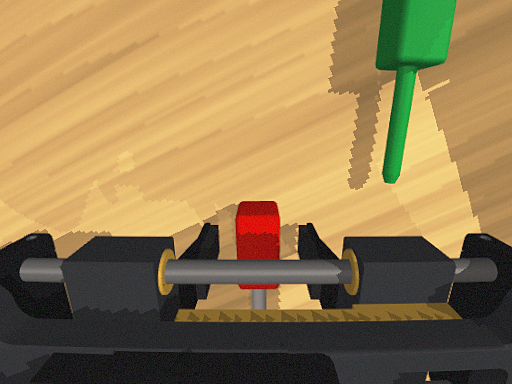

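```bash
python3 -m crank '[[-0.2,[0,0,0.02],[0,0,0]],[1,[0,0,0],[0,0,0]],[1,[0,0,0],[0,0,0]],[1,[0,0,0],[0,0,0]],[1,[0,0,0],[0,0,0]],[1,[0,0,0],[0,0,0]]]'
python3 -m crank '[[1,[0,0,-0.1],[0,0,0]],[1,[0,0,-0.3],[0,0,0]],[1,[0,0,-0.4],[0,0,0]],[1,[0,0,-0.4],[0,0,0]],[1,[0,0,-0.4],[0,0,0]],[1,[0,0,-0.4],[0,0,0]],[1,[0,0,0],[0,0,0]],[1,[0,0,0],[0,0,0]]]'
python3 -c "
from h import *
delta(np.r_[chest([-.024,-.15,0])[:2],.22])
for n in ('wrist','side'): c=r.capture(n);cv2.imwrite(f'pics/{n}10.png',c['img'])
"
```

```text
time_s: 9.8
tcp_pos: [0.5646, 0.2423, 0.0056]
ee_rot: [[0.905, -0.425, 0.0], [-0.425, -0.905, 0.0], [0.0, -0.0, -1.0]]
wrist_force: [0.5, -0.6, 0.2]
gripper_width: 0.298
time_s: 10.6
tcp_pos: [0.5642, 0.2423, 0.2068]
ee_rot: [[0.905, -0.425, 0.001], [-0.425, -0.905, 0.002], [0.0, -0.002, -1.0]]
wrist_force: [-0.2, 0.2, -1.4]
gripper_width: 0.3
t 10.6 tcp [0.5642 0.2423 0.2068] chest mm [ 14.3 364.9 206.8] yawx -25.16 z [ 0.0014  0.0019 -1.    ] F [-0.2  0.2 -1.4] w 0.3 q [ 38.3  21.5  -2.6  -0.  -65.7  26.6]
tool shift /100mm [ 2.385  4.579 -0.141]
```

View pics/wrist10.png

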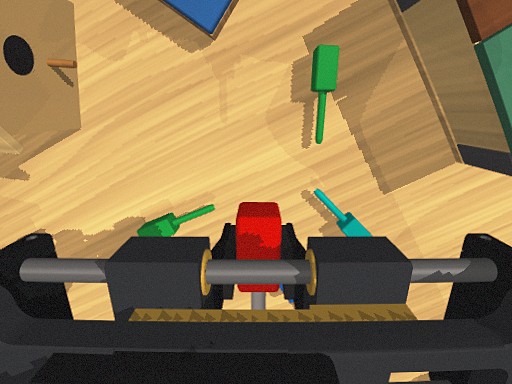

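View pics/side10.png

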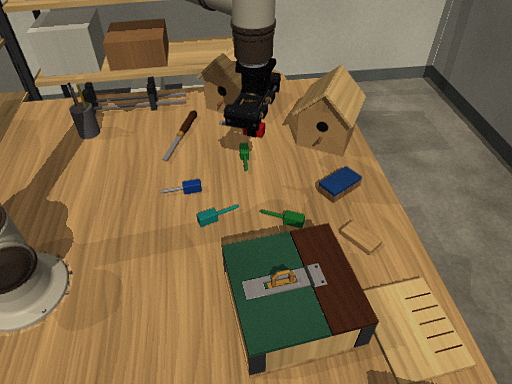

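```bash
python3 -m crank '[[1,[0.1,0.19,0],[0,0,0]],[1,[0.2,0.38,0],[0,0,0]],[1,[0.2,0.38,0],[0,0,0]],[1,[0.2,0.38,0],[0,0,0]],[1,[0.2,0.38,0],[0,0,0]],[1,[0.2,0.38,0],[0,0,0]],[1,[0.2,0.38,0],[0,0,0]],[1,[0.2,0.38,0],[0,0,0]]]'
python3 -m crank '[[1,[0.2,0.38,0],[0,0,0]],[1,[0.2,0.38,0],[0,0,0]],[1,[0.2,0.38,0],[0,0,0]],[1,[0.2,0.38,0],[0,0,0]],[1,[0.1,0.19,0],[0,0,0]],[1,[0,0,0],[0,0,0.16]],[1,[0,0,0],[0,0,0.16]],[1,[0,0,0],[0,0,0.16]]]'
python3 -m crank '[[1,[0,0,0],[0,0,0.16]],[1,[0,0,0],[0,0,0.16]],[1,[0,0,0],[0,0,0.16]],[1,[0,0,0],[0,0,0.16]],[1,[0,0,0],[0,0,0.174]],[1,[0,0,0],[0,0,0]],[1,[0,0,0],[0,0,0]]]'
python3 -c "
from h import *
delta(np.r_[chest([-.024,-.11,0])[:2],.117])
for n in ('top','side'):
  c=r.capture(n);x,y=(210,180) if n=='side' else (300,90)
  cv2.imwrite(f'pics/{n}11.png',cv2.resize(c['img'][y:y+170,x:x+200],None,fx=3.5,fy=3.5))
"
```

```text
time_s: 11.5
tcp_pos: [0.5778, -0.0821, 0.204]
ee_rot: [[0.905, -0.425, -0.003], [-0.425, -0.905, -0.0], [-0.003, 0.002, -1.0]]
wrist_force: [0.1, -0.3, -1.0]
gripper_width: 0.294
time_s: 12.3
tcp_pos: [0.5863, -0.2736, 0.2033]
ee_rot: [[0.68, -0.733, -0.004], [-0.733, -0.68, 0.001], [-0.004, 0.002, -1.0]]
wrist_force: [-1.5, -1.0, -0.7]
gripper_width: 0.301
time_s: 13.0
tcp_pos: [0.5871, -0.2729, 0.2043]
ee_rot: [[0.118, -0.993, -0.002], [-0.993, -0.118, 0.001], [-0.001, 0.002, -1.0]]
wrist_force: [0.0, 1.0, -0.4]
gripper_width: 0.297
t 13.0 tcp [ 0.5871 -0.2729  0.2043] chest mm [ -22.3 -149.6  204.3] yawx -83.24 z [-0.0023  0.0005 -1.    ] F [ 0.   1.  -0.4] w 0.297 q [-10.6  25.    2.4  -0.  -67.6  17.4]
tool shift /100mm [-0.395  0.014  0.873]
```

View pics/top11.png

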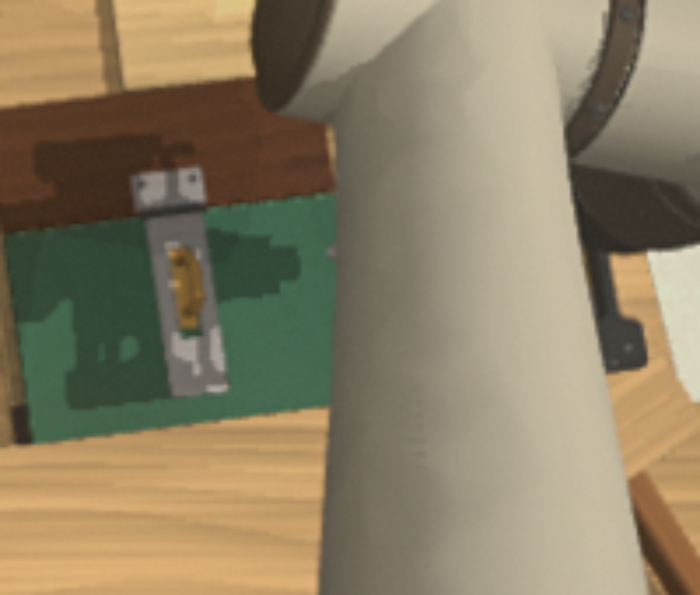

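View pics/side11.png

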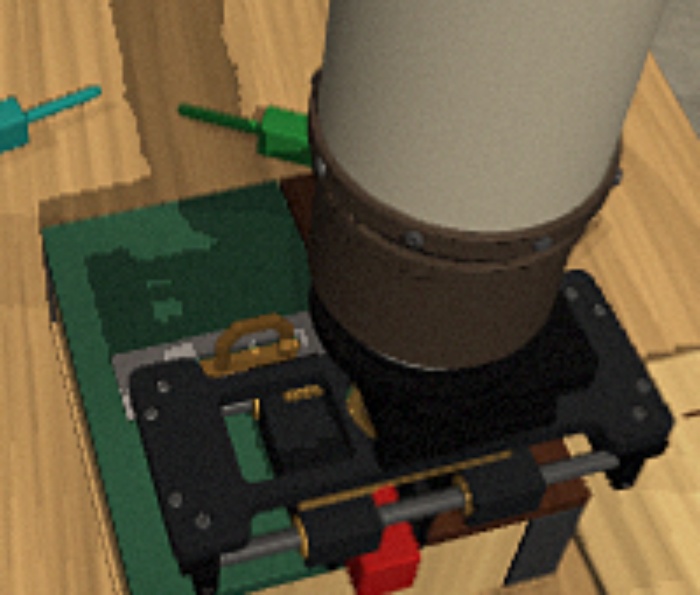

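```bash
python3 -c "
from h import *
c=r.capture('top');i=c['img']
P=plane(c,[(300+331/3.5,90+252/3.5)],.2135);print('tip chest',tochest(P[0])*1000)
h=cv2.cvtColor(i,cv2.COLOR_BGR2HSV)
cv2.imwrite('pics/t12.png',cv2.resize(i[140:200,335:405],None,fx=10,fy=10,interpolation=cv2.INTER_CUBIC))
"
```

```text
tip chest [-22.9977 -64.2028 213.5   ]
```

View pics/t12.png

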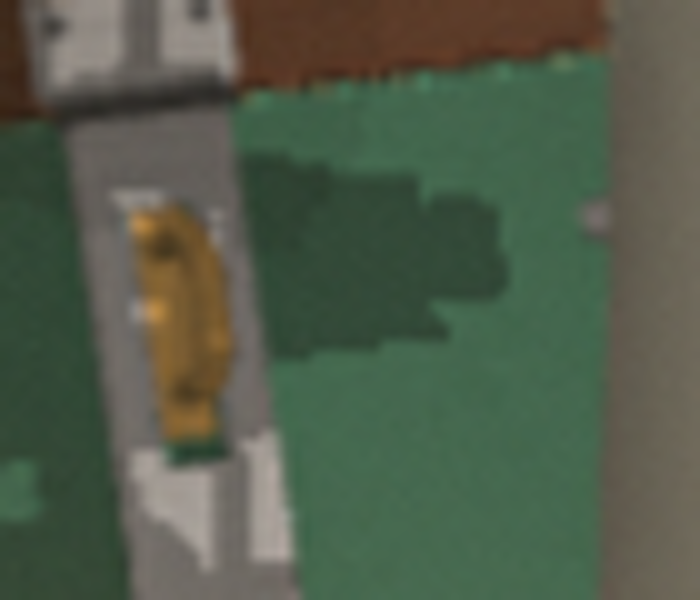

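```bash
python3 -c "
from h import *
c=r.capture('top')
print('plate',(tochest(plane(c,[(351.75,172.7)],.112)[0])*1000).round(1),'crown',(tochest(plane(c,[(356.2,170)],.148)[0])*1000).round(1))
print([(tochest(p)*1000).round(1) for p in plane(c,[(349.3,161.5),(354.2,184)],.112)])
# hasp left/right edges near staple
print([(tochest(p)*1000).round(1) for p in plane(c,[(335+8.7,172),(335+25.7,172)],.115)])
"
```

```text
plate [-25.3   3.6 112. ] crown [-23.6   2.5 148. ]
[array([  2.9,   5.6, 112. ]), array([-53.6,   1.6, 112. ])]
[array([-21.5,  23.9, 115. ]), array([-26.6, -17.6, 115. ])]
```

```bash
python3 -m crank '[[1,[0,0.015,0.2],[0,0,0]],[1,[0,0,0.25],[0,0,0]],[1,[0,0,0.25],[0,0,0]],[1,[0,0,0.1],[0,0,0]],[1,[0,0,0.05],[0,0,0]],[1,[0,0,0],[0,0,0]],[1,[0,0,0],[0,0,0]]]'
python3 -c "
from h import *
delta(np.r_[chest([-.024,-.11,0])[:2],.1175])
for n in ('top','side'):
  c=r.capture(n);x,y=(210,200) if n=='side' else (300,90)
  cv2.imwrite(f'pics/{n}13.png',cv2.resize(c['img'][y:y+170,x:x+200],None,fx=3.5,fy=3.5))
"
```

```text
time_s: 13.9
tcp_pos: [0.5873, -0.2731, 0.1218]
ee_rot: [[0.116, -0.993, 0.002], [-0.993, -0.116, -0.001], [0.001, -0.002, -1.0]]
wrist_force: [-0.3, 0.2, -1.0]
gripper_width: 0.296
t 13.9 tcp [ 0.5873 -0.2731  0.1218] chest mm [ -22.  -149.7  121.8] yawx -83.34 z [ 0.0022 -0.0009 -1.    ] F [-0.3  0.2 -1. ] w 0.296 q [-10.6  28.8  -3.9   0.  -57.2  17.3]
tool shift /100mm [-0.397  0.019  0.042]
```

View pics/top13.png

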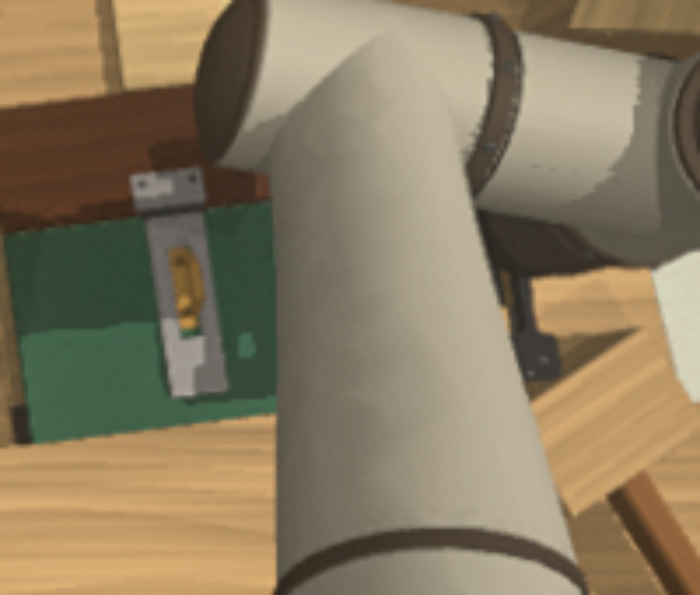

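View pics/side13.png

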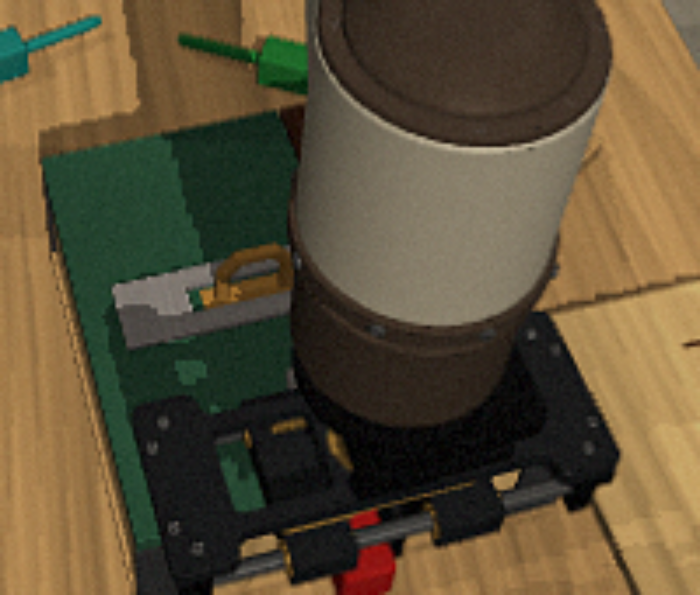

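```bash
python3 -m crank '[[1,[-0.1,0.02,0.035],[0,0,0]],[1,[-0.15,0,0],[0,0,0]],[1,[-0.15,0,0],[0,0,0]],[1,[-0.1,0,0],[0,0,0]],[1,[0,0,0],[0,0,0]],[1,[0,0,0],[0,0,0]]]'
python3 -c "
from h import *
st()
for n in ('top','side'):
  c=r.capture(n);x,y=(240,240) if n=='side' else (320,130)
  cv2.imwrite(f'pics/{n}14.png',cv2.resize(c['img'][y:y+80,x:x+95],None,fx=7,fy=7,interpolation=cv2.INTER_CUBIC))
"
```

```text
time_s: 14.6
tcp_pos: [0.579, -0.2228, 0.1173]
ee_rot: [[0.117, -0.993, 0.001], [-0.993, -0.117, -0.0], [0.0, -0.001, -1.0]]
wrist_force: [0.4, 0.6, -1.7]
gripper_width: 0.294
t 14.6 tcp [ 0.579  -0.2228  0.1173] chest mm [-24.5 -98.8 117.3] yawx -83.3 z [ 0.0005 -0.0003 -1.    ] F [ 0.4  0.6 -1.7] w 0.294 q [ -6.1  26.7  -8.3   0.  -55.   12.8]
```

View pics/top14.png

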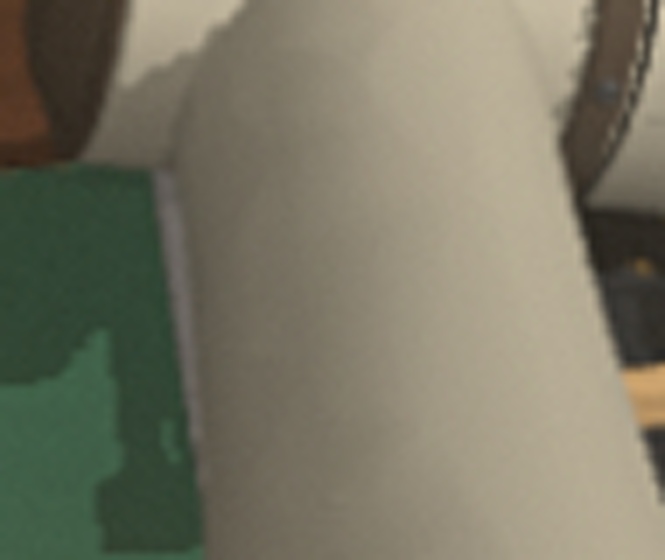

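View pics/side14.png

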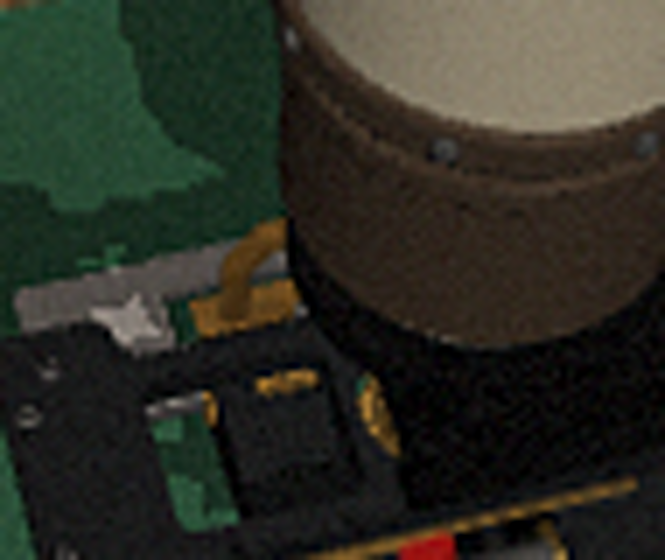

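```bash
python3 -m crank '[[1,[-0.07,0,0],[0,0,0]],[1,[-0.07,0,0],[0,0,0]],[1,[-0.05,0,0],[0,0,0]],[1,[0,0,0],[0,0,0]]]'
python3 -m crank '[[1,[-0.08,0,0],[0,0,0]],[1,[-0.08,0,0],[0,0,0]],[1,[-0.06,0,0],[0,0,0]],[1,[0,0,0],[0,0,0]],[1,[0,0,0],[0,0,0]]]'
python3 -c "
from h import *
st()
for n in ('top','side'):
  c=r.capture(n);x,y=(210,210) if n=='side' else (290,110)
  cv2.imwrite(f'pics/{n}15.png',cv2.resize(c['img'][y:y+120,x:x+140],None,fx=5,fy=5,interpolation=cv2.INTER_CUBIC))
"
```

```text
time_s: 15.1
tcp_pos: [0.5764, -0.2037, 0.117]
ee_rot: [[0.116, -0.993, -0.0], [-0.993, -0.116, 0.0], [-0.0, 0.0, -1.0]]
wrist_force: [-0.1, -0.7, -1.3]
gripper_width: 0.297
time_s: 15.6
tcp_pos: [0.5741, -0.1823, 0.1171]
ee_rot: [[0.116, -0.993, 0.0], [-0.993, -0.116, -0.0], [0.0, -0.0, -1.0]]
wrist_force: [-1.2, 0.4, -1.5]
gripper_width: 0.294
t 15.6 tcp [ 0.5741 -0.1823  0.1171] chest mm [-24.8 -58.1 117.1] yawx -83.34 z [ 0.0002 -0.0001 -1.    ] F [-1.2  0.4 -1.5] w 0.294 q [ -2.2  25.1 -11.    0.  -53.9   8.9]
```

View pics/top15.png

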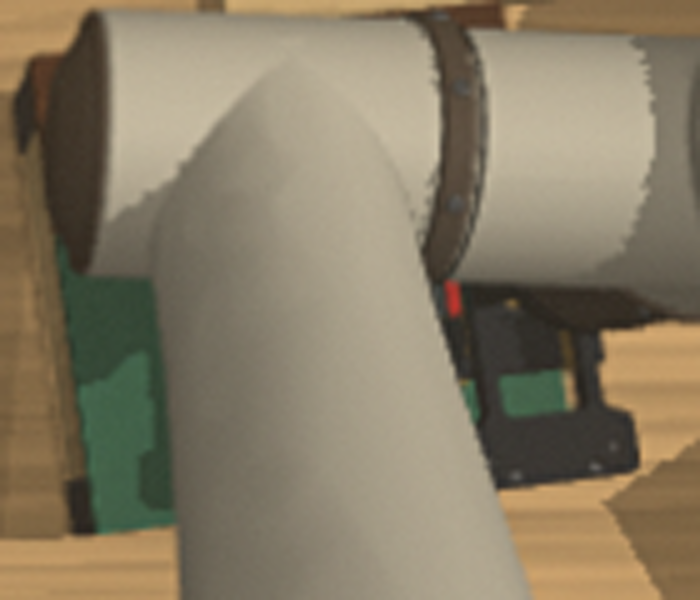

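View pics/side15.png

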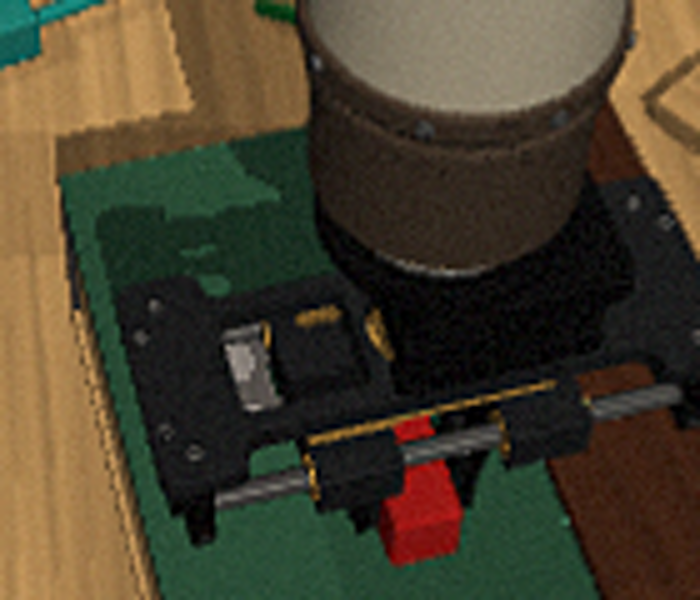

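```bash
python3 -m crank '[[1,[-0.04,0,0],[0,0,0]],[1,[-0.04,0,0],[0,0,0]],[1,[0,0,0],[0,0,0]],[1,[0,0,0.012],[0,0,0]],[1,[0,0,0],[0,0,0]],[1,[0,0,0],[0,0,0]]]'
```

```text
time_s: 16.3
tcp_pos: [0.573, -0.1747, 0.1157]
ee_rot: [[0.115, -0.993, -0.0], [-0.993, -0.115, -0.0], [-0.0, 0.0, -1.0]]
wrist_force: [-0.4, -0.1, -0.2]
gripper_width: 0.298
```

```bash
python3 -m crank '[[0.2,[0,0,0],[0,0,0]],[0,[0,0,0],[0,0,0]],[-0.3,[0,0,0],[0,0,0]],[-0.3,[0,0,0],[0,0,0]],[-0.3,[0,0,0],[0,0,0]],[-0.3,[0,0,0],[0,0,0]]]'
python3 -m crank '[[-0.3,[0,0,-0.1],[0,0,0]],[-0.3,[0,0,-0.2],[0,0,0]],[-0.3,[0,0,-0.4],[0,0,0]],[-0.3,[0,0,-0.4],[0,0,0]],[-0.3,[0.3,0,-0.2],[0,0,0]],[-0.3,[0.4,0,0],[0,0,0]],[-0.3,[0.4,0,0],[0,0,0]],[-0.3,[0.4,0,0],[0,0,0]]]'
python3 -c "
from h import *
st()
for n in ('top','side'):
  c=r.capture(n);x,y=(210,210) if n=='side' else (290,110)
  cv2.imwrite(f'pics/{n}16.png',cv2.resize(c['img'][y:y+120,x:x+140],None,fx=5,fy=5,interpolation=cv2.INTER_CUBIC))
"
```

```text
time_s: 16.9
tcp_pos: [0.573, -0.1747, 0.1158]
ee_rot: [[0.115, -0.993, 0.0], [-0.993, -0.115, 0.0], [-0.0, -0.0, -1.0]]
wrist_force: [0.1, 0.5, -0.7]
gripper_width: 0.641
time_s: 17.7
tcp_pos: [0.5905, -0.3249, 0.2472]
ee_rot: [[0.116, -0.993, 0.002], [-0.993, -0.116, -0.001], [0.001, -0.002, -1.0]]
wrist_force: [0.2, -0.7, 0.9]
gripper_width: 0.646
t 17.7 tcp [ 0.5905 -0.3249  0.2472] chest mm [ -24.8 -201.6  247.2] yawx -83.33 z [ 0.0016 -0.0005 -1.    ] F [ 0.2 -0.7  0.9] w 0.646 q [-15.1  26.1  10.3   0.  -74.2  21.8]
```

View pics/top16.png

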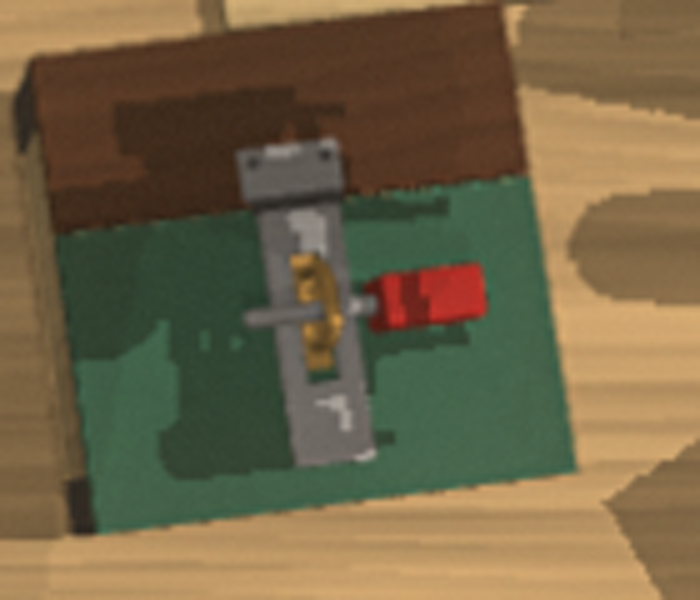

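View pics/side16.png

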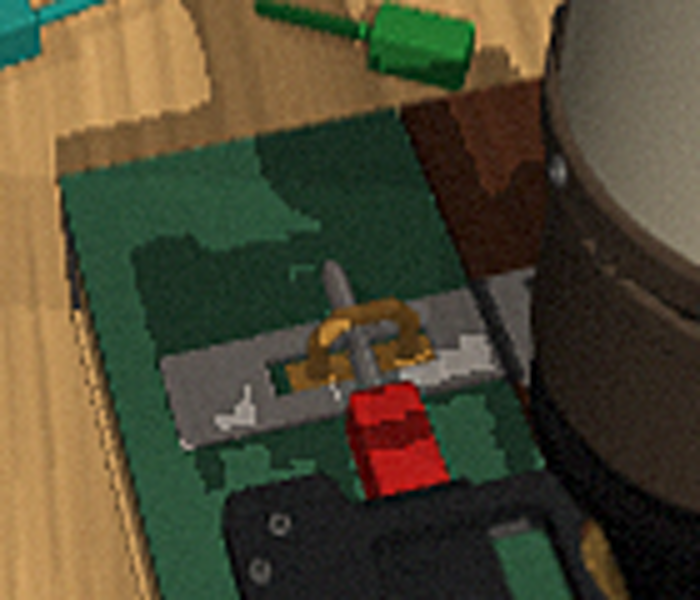

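```bash
python3 -c "
from h import *
c=r.capture('top');s=r.capture('side')
tip=plane(c,[(290+247/5,110+317/5)],.125)[0];print('tip',(tochest(tip)*1000).round(1))
print('tip tri',(tochest(tri(c,[(290+247/5,110+317/5)],s,[(210+330/5,210+264/5)])[0,:3])*1000).round(1))
b,l=blobs(mask(c['img'],'red'));print(b);print('handle~',(tochest(plane(c,[b[0][2]],.138)[0])*1000).round(1))
print([x for x in blobs(mask(s['img'],'blue'))[0]],blobs(mask(c['img'],'blue'))[0])
st()
"
```

```text
tip [-24.6  37.3 125. ]
tip tri [-24.6  37.5 125.8]
[(1, [366, 163, 21, 13, 220], [376.1, 168.9])]
handle~ [-25.8 -48.3 138. ]
[(8, [183, 180, 18, 14, 175], [191.5, 186.2])] [(5, [193, 245, 9, 8, 29], [196.7, 249.7])]
t 17.9 tcp [ 0.59   -0.3245  0.2457] chest mm [ -25.3 -201.1  245.7] yawx -83.47 z [-0.0003  0.0002 -1.    ] F [-0.2 -0.3  0.7] w 0.645 q [-15.1  26.1  10.2  -0.  -74.1  21.6]
```

```bash
python3 -c "
from station import r
print(r.finish_job())"
```

```text
the job is handed in; nothing more can be done
None
```

The chest is locked and the job is handed in, at about 18 s of the 66 s allowed. I swung the hasp over the staple with shut fingers and pressed it flat. Then I gripped the red pin by its handle, pushed it through the loop from the chest's -y (right) side, let go and backed away.

What the last checks showed:
- **Hasp:** the fingertips stopped at z = 0.115 m with about 10 N, which is where the flat hasp's top should be. It still looked flat in the last pictures.
- **Red pin:** the tip is about 35–37 mm past the loop's centre, and two views put the shank 15.8 mm above the chest's top. The line from handle to tip runs along the chest's y within about 1°. The handle lies about 50 mm before the loop's centre, inside the 26–76 mm window.
- **Blue pin:** it is at the same pixels as at the start, to within half a pixel.
- **Robot:** the gripper is open and clear of everything, at about z = 0.25 m, with only sensor noise on the wrist force.

No check failed. The top and side cameras put the chest about 2–3 mm apart, in line with their stated accuracy. During the last push the arm hid the loop, so there I went by position and force until the pictures after letting go confirmed the pin was through.

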